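Snug the specimen clamp with the long socket key

TASK

Take the long socket key out of its wooden stand, put it down the deep bore of the specimen clamp until its socket is fully home over the square nut at the bottom, and turn it clockwise until the nut comes to its stop and the jaw is closed on the stone. Feel for the nut and go gently: never press or wrench hard on the clamp. Then stand the key back in its stand and let go, leaving the mug, the camera and the loose stone alone.

Things in the scene. Friction and masses are not known exactly. Their poses are not given: they have to be found in the camera images.
- key_grip (a point): Centre of the black grip block on top of the loose long socket key (about 0.4 kg, 158 mm long). The block is 50 mm long along this frame's x, 22 mm wide along y (grasp across it), 36 mm high along z. z points up along the key's 15 mm thick shaft. The foot of the key's socket is 140 mm below this point
- key_foot (a point): Centre of the lower rim of the key's socket, the key's lowest point. The steel socket is round outside, 34 mm across, 36 mm high, with a square hole 20 mm wide and 22 mm deep opening downward, its flats square to the key's x and y. Same axes as key_grip
- bore (a point): Centre of the mouth of the bore in the top of the clamp's grey tower, 110 mm above the table; x and y run parallel to the tower's sides (64 mm square), z up. The bore is round, 40 mm across, straight down, 90 mm deep. The clamp is fixed to the table; jaws and stone reach 170 mm along +y from this axis, up to 82 mm high, on a 12 mm base 110 mm wide
- bore_floor (a point): Centre of the bore's floor, 90 mm below its mouth; axes fixed to the tower as for bore, not to the nut. Here sits a dark square nut, 18 mm across flats, 16 mm high, top edges bevelled, that only turns. Its angle is hidden: flats at first up to 26 degrees either way from the tower's sides. The socket rests on the nut, 13 to 16 mm above this point, and drops to the floor when within about 6 degrees
- jaw (a joint): Travel of the clamp's jaw to the stone (m): 0 open, 0.006 closed, where the nut meets its springy stop. 4 mm per radian of clockwise turn (from above) of the nut; stays where left; needs 0.5 to 1.4 rad. The nut turns against a friction of about 0.08 N m; past the stop the moment climbs by 0.1 N m per 0.1 rad; 0.2 N m is plenty, 0.4 too hard (contact forces of key on clamp over 60 N in all)
- stand_hole (a point): Centre of the mouth of the round hole in the top of the key's wooden stand (a block 100 mm square and 58 mm high, fixed to the table; z up). The hole is 44 mm across and 48 mm deep; the key stands upright in it on its socket's foot, at any angle
- mug_mid (a point): Middle of a white mug, 80 mm across and 90 mm high, bystander
- camera_mid (a point): Middle of a black camera, 130 mm wide, 106 mm high, bystander; its lens reaches 71 mm along its -x
- find_mid (a point): Middle of a loose dark stone about 76 mm across and 45 mm high, on tissue, bystander
Not all that is in view belongs to the job. Leave any purple look-alike of the part that bears bore alone.

How it is judged:
By the outcome, as a careful person would: the job done as asked, in the order asked, and still so for the second after the job is handed in, with the robot touching nothing.
It also fails if it takes over 72 s, if anything falls off the work surface, if the arm or the gripper's body presses on something with over 40 N, if the wrist force passes 120 N, or if a joint passes its speed limit or range.

ROBOT

A 7-joint arm with a two-finger parallel gripper is mounted at the origin on the work surface. World frame = base frame: x ahead of the robot, y to its left, z up, the work surface at z = 0. Lengths are in m, angles in rad, forces in N, time in s.
With the tool pointing down it reaches from about 0.425 to 0.925 m from the base axis. Payload 6.8 kg.
Tool frame: the origin (TCP) lies on the centre line of the jaws, within the pads' length; the fingertips stand 25 mm ahead of it and the grasp point (between the pads) lies 6 mm ahead of it; z points along the fingers, y is the direction in which the jaws open and shut (so a half turn about z gives the same grasp; the last joint's range is limited). The gripper opens to 85 mm and grips with 20 to 120 N. Pads are 22 mm wide; open, the fingers measure 114 mm over their backs; the gripper's body (76 mm by 85 mm) begins 54 mm behind the grasp point. The pads swing forward as they close: fully open they stand 13 mm farther back than shut.
Start: joints at [-1.298, 0.477, 0.022, 1.555, -0.011, 1.109, -0.083], TCP at [0.251, 0.627, 0.256] pointing down, gripper open.
Joint ranges: [-2.96, 2.96], [-0.34, 2.1], [-1.41, 1.46], [0.24, 2.44], [-1.37, 4.51], [0.17, 1.92], [-2.96, 2.96]. Speed limits (rad/s): [2.39, 2.39, 3.14, 3.14, 3.14, 3.14, 3.14].

INTERFACE

Orientations are given as a unit quaternion [w, x, y, z].
In Python, from station import status, cams, order, models gives the robot as it stands.
- The arm moves only by the tool move_arm, never from a script. Its argument "steps" is one flat list of numbers, 7 for each row, row after row: the gripper's target within -1 to 1 (fully open at 1, half-way at 0, shut at -1), then the shift along the world's x, y, z in cm, then the turn, a rotation vector about the world's x, y, z in degrees. A call has 1 to 8 rows; each row shifts and turns the commanded pose from where the row before left it; what a row does not reach is not made up. A row lasts 1/10 s, in which the tool goes at most 50 mm and 8.59 degrees, less where a joint would pass 70% of its speed; a pose out of reach is approached as far as the arm can. A call with a gripper value outside its range is refused whole. The fingers move at their own pace and stop on an object; "newtons" is the grip in N (left out, the last holds). Time passes only in rows, so rows that do not move let the fingers close. It gives the time, the measured TCP pose, the force and the opening at its end, in the units of the state.
- status.get_obs(): the state, without advancing time (a new reading comes with each control period).
- cams.read_camera(name): name is "scene" or "top"; returns a dict with "pixels" (420x560x3 uint8, red, green, blue), "mtx" (3x3 intrinsics, pixels), "T" (4x4, takes a point from camera to world coordinates). Camera axes: x right, y down, z forward; pixel columns grow to the right and rows downward; lengths in m; the calibration is good to about 2 mm. A picture is of the moment at which its call begins. There is no depth.
- order.hand_in(): hands the job in, once; it reports no verdict.
Trained networks look in the newest picture that a camera, given by its name, has taken for a name from the list of things; names that differ only in an ending like _2 or _b are one class to them, and where a whole thing is asked for, a point or a joint stands for the part that bears it (a point fixed in the world has none). Each returns a list of dicts, best first, with "score" (0 to 1); they miss things now and then, are a little off and sometimes report something else, mostly with a low value. They report only what shows in the picture. A call takes as long as a camera call. They do not tell look-alikes from the thing itself.
- models.silhouettes(camera, query): "region" (420x560 bool, what is visible of it) and "box" ([centre column, centre row, width, height] in pixels, round what is visible of it).
- models.place_of(camera, query): "position" ([row, column] in pixels: a listed point, or the origin of a listed thing).
The state is a dict: "t": time; "q": joint angles; "joint_vel": joint speeds; "joint_torque": joint torques, N m; "eef_pos": TCP position; "tool_rot": TCP orientation; "contact_force": force on the tool from outside, world axes, zero at the start; "torque": the same for the moment, N m; "gripper_width": opening from 0.0 (shut) to 1.0 (fully open).
Only numpy, scipy, OpenCV 4.12 (cv2) and the standard library are available. Lean on these libraries where they do the work, as an engineer would, in place of code of your own. Each camera call takes 0.05 s, during which the arm holds its last target.

## Working session

There is one attempt and no reset: what is moved stays moved. The work goes in short steps, Python scripts to look and compute and a tool call to move; the robot and the scene stay as the last step left them, time stands still between calls to the robot, and variables do not carry over. Pictures are saved under pics/ and viewed, and the job is handed in when it is done.

Besides the shell and the picture viewer there is one more tool, called after "Request:" as name(argument=value, ...), one argument or row to a line, values as JSON. move_arm: Moves the arm, as the interface text tells. Its arguments: {"type":"object","properties":{"steps":{"type":"array"},"newtons":{"type":"number"}},"required":["steps"]}

```bash
mkdir -p pics; ls; cat > h.py <<'E'
import numpy as np,cv2
from station import status,cams,order,models
def ray(c,row,col):
    d=np.linalg.inv(c['mtx'])@np.array([col,row,1.]);T=c['T'];return T[:3,3],T[:3,:3]@d
def at_z(c,row,col,z):
    o,d=ray(c,row,col);return o+d*(z-o[2])/d[2]
def tri(c1,p1,c2,p2):
    A=np.zeros((3,3));b=np.zeros(3)
    for c,p in((c1,p1),(c2,p2)):
        o,d=ray(c,*p);d=d/np.linalg.norm(d);M=np.eye(3)-np.outer(d,d);A+=M;b+=M@o
    return np.linalg.solve(A,b)
def proj(c,P):
    T=c['T'];p=T[:3,:3].T@(np.array(P)-T[:3,3]);q=c['mtx']@p;return q[:2]/q[2] # col,row
def save(c,n): cv2.imwrite('pics/'+n,c['pixels'][:,:,::-1])
E
python3 - <<'E'
from h import *
np.set_printoptions(precision=4,suppress=True)
s=cams.read_camera('scene');t=cams.read_camera('top')
save(s,'s0.png');save(t,'t0.png')
print(status.get_obs())
for c in(s,t): print(c['T'],c['mtx'])
for n in ['key_grip','key_foot','bore','stand_hole','mug_mid','camera_mid','find_mid']:
    for cn,c in(('scene',s),('top',t)):
        print(n,cn,[(np.round(r['position'],1),round(r['score'],2)) for r in models.place_of(cn,n)])
E
```

```text
pics
{'t': 0.1, 'q': array([-1.2981,  0.4777,  0.0223,  1.5564, -0.0115,  1.1093, -0.0831]), 'joint_vel': array([ 0.0001, -0.0003,  0.0014, -0.0039,  0.0005, -0.0011,  0.0004]), 'joint_torque': array([  0.0046, -59.7756,   1.6138, -28.1953,   0.0128,   0.0051,
         0.    ]), 'eef_pos': array([0.2507, 0.6262, 0.2554]), 'tool_rot': array([-0.0001,  0.1892,  0.9819, -0.0008]), 'contact_force': array([0.0465, 0.1011, 0.2879]), 'torque': array([ 0.0257,  0.0087, -0.0139]), 'gripper_width': 0.995495471393081}
[[ 0.4426  0.6627 -0.6042  1.2082]
 [ 0.8967 -0.3287  0.2963 -0.3556]
 [-0.0022 -0.6729 -0.7397  0.9248]
 [ 0.      0.      0.      1.    ]] [[475.1721   0.     276.6644]
 [  0.     475.1721 200.9075]
 [  0.       0.       1.    ]]
[[-0.0137 -0.9815  0.1907  0.2866]
 [-0.9999  0.0136 -0.0021 -0.0033]
 [-0.0005 -0.1907 -0.9816  1.3025]
 [ 0.      0.      0.      1.    ]] [[455.5735   0.     277.3759]
 [  0.     455.5735 208.362 ]
 [  0.       0.       1.    ]]
key_grip scene [(array([165.4, 351.8]), 0.67)]
key_grip top [(array([197. , 210.2]), 0.7)]
key_foot scene [(array([203.2, 347.6]), 0.97)]
key_foot top [(array([207.4, 216.6]), 0.56)]
bore scene [(array([164.5, 124.1]), 0.93), (array([204.1, 216.1]), 0.91), (array([302.7, 328.1]), 0.5)]
bore top [(array([220.1, 335. ]), 0.87)]
stand_hole scene [(array([191.9, 349.3]), 0.76)]
stand_hole top [(array([203.3, 212.2]), 0.68)]
mug_mid scene [(array([324.5, 224.1]), 0.81), (array([238.9, 418. ]), 0.63)]
mug_mid top [(array([136.4, 359.1]), 0.69)]
camera_mid scene [(array([301.9, 326.8]), 0.88)]
camera_mid top [(array([123.6, 281.8]), 0.66)]
find_mid scene [(array([239.5, 418.3]), 0.97)]
find_mid top [(array([140.2, 184.7]), 0.63)]
```

View pics/s0.png

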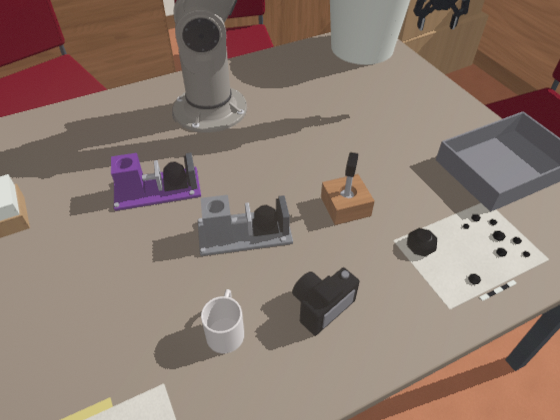

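View pics/t0.png

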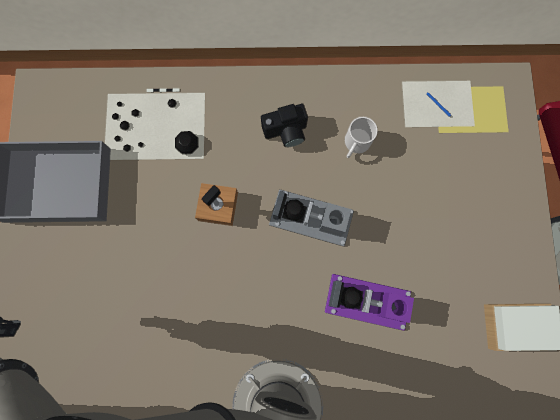

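```bash
python3 - <<'E'
from h import *
np.set_printoptions(precision=4,suppress=True)
s=cams.read_camera('scene');t=cams.read_camera('top')
P=lambda n,c:models.place_of(c,n)
print('grip',tri(s,(165.4,351.8),t,(197,210.2)),'foot',tri(s,(203.2,347.6),t,(207.4,216.6)))
print('bore',tri(s,(204.1,216.1),t,(220.1,335)),at_z(s,204.1,216.1,.11),at_z(t,220.1,335,.11))
print('hole',tri(s,(191.9,349.3),t,(203.3,212.2)),at_z(s,191.9,349.3,.058),at_z(t,203.3,212.2,.058))
print('cam',tri(s,(301.9,326.8),t,(123.6,281.8)),'mug',tri(s,(324.5,224.1),t,(136.4,359.1)),'find',tri(s,(239.5,418.3),t,(140.2,184.7)))
def crop(c,x0,y0,w,h,k,n):
    cv2.imwrite('pics/'+n,cv2.resize(c['pixels'][y0:y0+h,x0:x0+w,::-1],None,fx=k,fy=k,interpolation=cv2.INTER_CUBIC))
crop(t,190,170,50,60,10,'tk.png');crop(t,265,180,95,70,8,'tc.png');crop(s,315,145,65,80,7,'sk.png');crop(s,190,185,110,70,7,'sc.png')
E
```

```text
grip [0.5451 0.1694 0.1413] foot [0.5453 0.1726 0.0045]
bore [ 0.4855 -0.1582  0.1056] [ 0.4896 -0.1587  0.11  ] [ 0.4845 -0.1583  0.11  ]
hole [0.5467 0.1757 0.0481] [0.5538 0.1683 0.058 ] [0.5453 0.1756 0.058 ]
cam [ 0.787  -0.0262  0.0294] mug [ 0.7425 -0.2473  0.0388] find [0.7381 0.2571 0.0281]
```

View pics/tk.png

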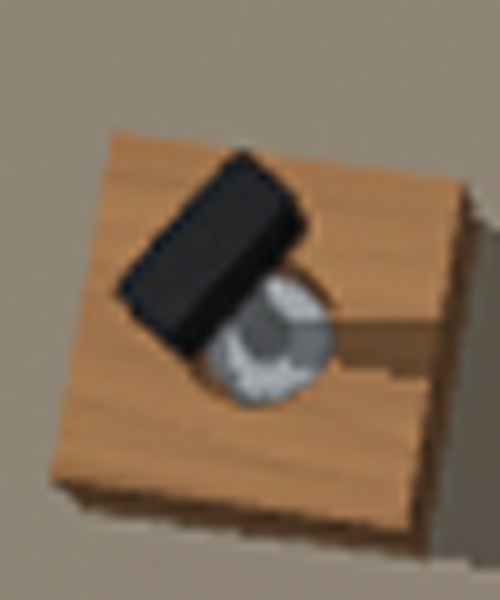

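View pics/tc.png

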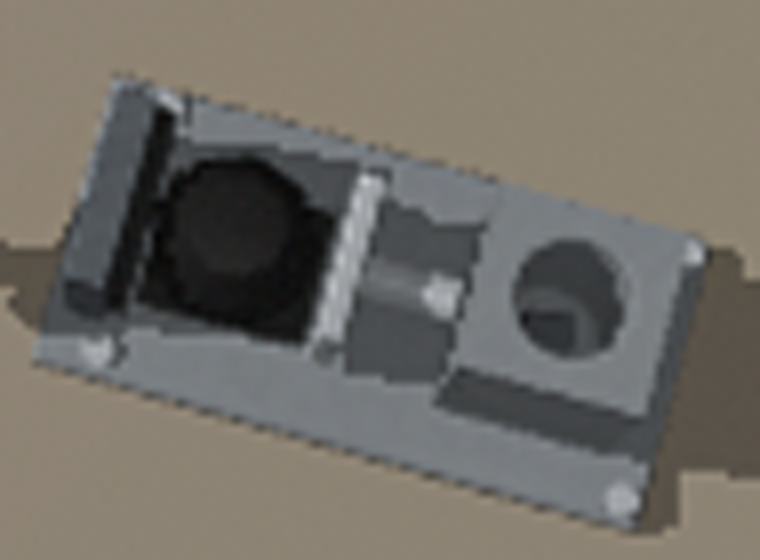

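View pics/sk.png

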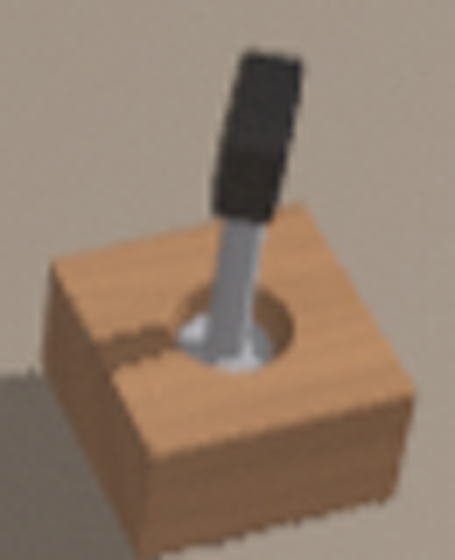

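View pics/sc.png

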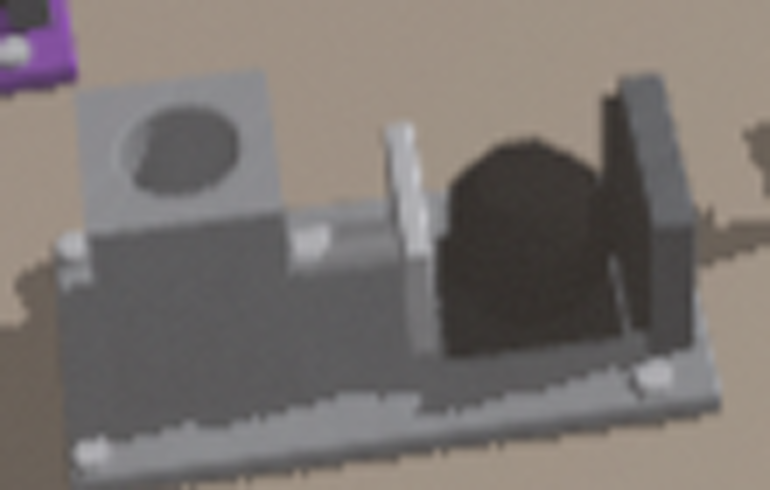

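```bash
cat > fit.py <<'E'
from h import *
from scipy.optimize import minimize,least_squares
def box_mask(c,ctr,yaw,K=8,win=None):
    R=np.array([[np.cos(yaw),-np.sin(yaw)],[np.sin(yaw),np.cos(yaw)]])
    pts=[]
    for a in(-.025,.025):
        for b in(-.011,.011):
            for z in(-.018,.018):
                xy=np.array(ctr[:2])+R@[a,b];pts.append(proj(c,[*xy,ctr[2]+z]))
    hull=cv2.convexHull(np.float32(pts))[:,0]
    return hull
def dark(c,x0,y0,w,h,th):
    g=c['pixels'][y0:y0+h,x0:x0+w].max(2).astype(np.uint8)
    g=cv2.resize(g,None,fx=8,fy=8,interpolation=cv2.INTER_CUBIC)
    m=(g<th).astype(np.uint8)
    n,l,st,_=cv2.connectedComponentsWithStats(m);i=1+np.argmax(st[1:,4]);return (l==i)
def iou(c,win,m,ctr,yaw):
    hull=(box_mask(c,ctr,yaw)-np.array(win[:2])+.5)*8-.5
    r=np.zeros(m.shape,np.uint8);cv2.fillPoly(r,[np.int32(np.round(hull*16))],1,shift=4)
    return (r&m).sum()/(r|m).sum()
def fitgrip(items,p0,z,free_z=False):
    f=lambda p:-sum(iou(c,w,m,[p[0]/100,p[1]/100,z],p[2]) for c,w,m in items)
    best=None
    for dy in(-.2,0,.2):
        r=minimize(f,[p0[0]*100,p0[1]*100,p0[2]+dy],method='Nelder-Mead',options=dict(initial_simplex=None,xatol=1e-3,fatol=1e-4))
        if best is None or r.fun<best.fun:best=r
    return best.x[0]/100,best.x[1]/100,np.degrees(best.x[2]),-best.fun
E
python3 - <<'E'
from fit import *
np.set_printoptions(precision=4,suppress=True)
s=cams.read_camera('scene');t=cams.read_camera('top')
wt=(190,180,50,30);ws=(335,145,40,35)
mt=dark(t,*wt,75);ms=dark(s,*ws,90)
cv2.imwrite('pics/m.png',np.vstack([np.pad(m,((0,0),(0,400-m.shape[1])))*np.uint8(255) for m in(mt,ms)]))
print('top',fitgrip([(t,wt,mt)],(.545,.17,-.72),.15));print('scene',fitgrip([(s,ws,ms)],(.545,.17,-.72),.15))
print('both',fitgrip([(t,wt,mt),(s,ws,ms)],(.545,.17,-.72),.15))
# tower
def cp(u,k,x0,y0): return [(u[1]+.5)/k-.5+y0,(u[0]+.5)/k-.5+x0]
T=[(460,365),(645,415),(682,237),(497,185)];S=[(92,235),(75,90),(265,68),(285,210)]
WT=[at_z(t,*cp(u,8,265,180),.11)[:2] for u in T];WS=[at_z(s,*cp(u,7,190,185),.11)[:2] for u in S]
for W in(WT,WS):
    W=np.array(W);print(W,W.mean(0));
    for i in range(4):
        d=W[(i+1)%4]-W[i];print(np.degrees(np.arctan2(d[1],d[0])),np.linalg.norm(d))
print(at_z(t,*cp((570,298),8,265,180),.11),at_z(s,*cp((182,150),7,190,185),.11))
# clamp base long edge
a=at_z(t,*cp((35,360),8,265,180),.012);b=at_z(t,*cp((625,525),8,265,180),.012);d=a-b;print(np.degrees(np.arctan2(d[1],d[0])),np.linalg.norm(d))
E
```

```text
top (np.float64(0.5474394161916448), np.float64(0.16527100632364283), np.float64(-42.74888573776404), np.float64(0.8798449612403101))
scene (np.float64(0.5484757048950941), np.float64(0.16534990713013137), np.float64(-39.051618051718876), np.float64(0.8733206590621039))
both (np.float64(0.5478731157493606), np.float64(0.16557574121176435), np.float64(-39.041614336993), np.float64(1.744500050023726))
[[ 0.4713 -0.1236]
 [ 0.4538 -0.1841]
 [ 0.5134 -0.1989]
 [ 0.532  -0.1379]] [ 0.4926 -0.1611]
-106.1563691747294 0.0629945708793431
-13.98095753015064 0.06144509143890852
73.10026156219054 0.06377227988470159
166.6999056224496 0.062305585299497736
[[ 0.5159 -0.2011]
 [ 0.4536 -0.1841]
 [ 0.4725 -0.1235]
 [ 0.5336 -0.1416]] [ 0.4939 -0.1626]
164.7293097687595 0.06449990912137328
72.7206829841782 0.06347016740027848
-16.476122488131544 0.06371419418436816
-106.58523924507526 0.06210714558584338
[ 0.4933 -0.1608  0.11  ] [ 0.4946 -0.1619  0.11  ]
73.42531778686453 0.21794272481449042
```

View pics/m.png

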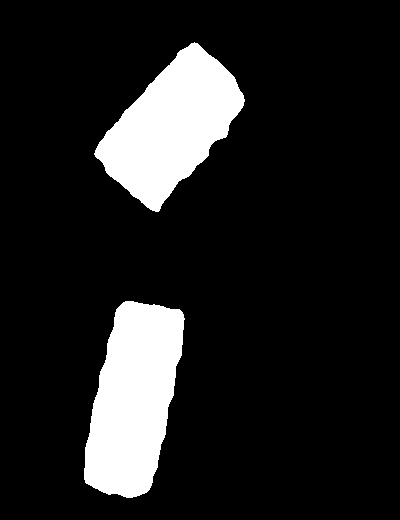

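Request:
move_arm(
  steps=[1,2.1,-3.3,0,0,0,-1.4,1,2.1,-3.3,0,0,0,-1.4,1,2.1,-3.3,0,0,0,-1.4,1,2.1,-3.3,0,0,0,-1.4,1,2.1,-3.3,0,0,0,-1.4,1,2.1,-3.3,0,0,0,-1.4,1,2.1,-3.3,0,0,0,-1.4,1,2.1,-3.3,0,0,0,-1.4],
  newtons=60,
)

```text
t: 1.8
eef_pos: [0.4196, 0.3613, 0.2566]
tool_rot: [0.0, 0.285, 0.959, 0.0]
contact_force: [0.0, -0.5, -0.1]
gripper_width: 1.0
```

Request:
move_arm(
  steps=[1,2.1,-3.3,0,0,0,-1.4,1,2.1,-3.3,0,0,0,-1.4,1,2.1,-3.3,0,0,0,-1.4,1,2.1,-3.3,0,0,0,-1.4,1,2.1,-3.3,0,0,0,-1.4,1,2.1,-3.3,0,0,0,-1.4,1,0,0,0,0,0,0,1,0,0,0,0,0,0],
)

```text
t: 2.6
eef_pos: [0.5452, 0.1638, 0.2564]
tool_rot: [0.0, 0.355, 0.935, 0.0]
contact_force: [0.7, 1.4, 0.4]
gripper_width: 1.001
```

```bash
cat >> h.py <<'E'
def yaw():
    o=status.get_obs();w,x,y,z=o['tool_rot'];from scipy.spatial.transform import Rotation as R
    M=R.from_quat([x,y,z,w]).as_matrix();return o,np.degrees(np.arctan2(M[1,1],M[0,1])),M
E
python3 - <<'E'
from h import *
np.set_printoptions(precision=4,suppress=True)
o,y,M=yaw();print(o['t'],o['eef_pos'],y,M[:,2],o['q'],o['contact_force'])
t=cams.read_camera('top');s=cams.read_camera('scene');save(s,'s1.png');save(t,'t1.png')
def cp(u,k,x0,y0): return [(u[1]+.5)/k-.5+y0,(u[0]+.5)/k-.5+x0]
T=[(112,132),(466,182),(412,528),(55,480)];S=[(55,262),(303,207),(412,395),(152,457)]
print(np.mean([at_z(t,*cp(u,10,190,170),.058)[:2] for u in T],0),np.mean([at_z(s,*cp(u,7,315,145),.058)[:2] for u in S],0))
print('sock',at_z(t,*cp((268,338),10,190,170),.046),'holeS',at_z(s,*cp((235,320),7,315,145),.058))
E
```

```text
2.6 [0.5452 0.1638 0.2564] 48.45437861315332 [ 0.0001  0.0001 -1.    ] [-0.6328  0.3077  0.2872  1.8292 -0.101   1.0188  0.5403] [0.6709 1.4161 0.4449]
[0.5476 0.1659] [0.5502 0.1652]
sock [0.5475 0.1656 0.046 ] holeS [0.5478 0.1687 0.058 ]
```

Request:
move_arm(
  steps=[1,0.3,0.2,-2,0,0,0.5,1,0,0,-2,0,0,0,1,0,0,-2,0,0,0,1,0,0,-2,0,0,0,1,0,0,-1.2,0,0,0,1,0,0,-0.8,0,0,0,1,0,0,0,0,0,0,1,0,0,0,0,0,0],
)

```text
t: 3.5
eef_pos: [0.5482, 0.1671, 0.1569]
tool_rot: [0.0, 0.349, 0.937, 0.0]
contact_force: [-0.1, 0.2, 0.2]
gripper_width: 1.001
```

```bash
python3 - <<'E'
from h import *
t=cams.read_camera('top');s=cams.read_camera('scene')
a=cv2.resize(t['pixels'][160:230,170:250,::-1],(400,350),interpolation=2);b=cv2.resize(s['pixels'][100:225,300:400,::-1],(400,500),interpolation=2)
a=cv2.copyMakeBorder(a,0,150,0,0,0);cv2.imwrite('pics/g.png',np.hstack([a,b]))
E
```

```text
(no output)
```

View pics/g.png

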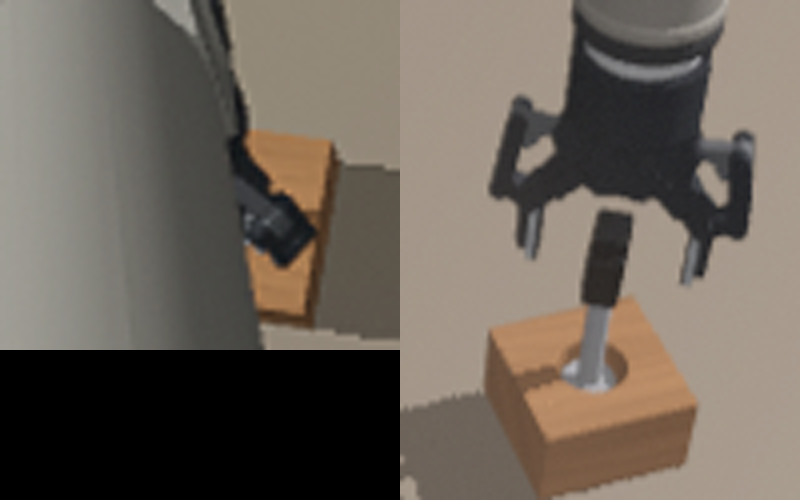

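Request:
move_arm(
  steps=[-1,0,0,0,0,0,0,-1,0,0,0,0,0,0,-1,0,0,0,0,0,0,-1,0,0,0,0,0,0,-1,0,0,0,0,0,0,-1,0,0,0,0,0,0,-1,0,0,0,0,0,0,-1,0,0,0,0,0,0],
  newtons=60,
)

```text
t: 4.4
eef_pos: [0.5478, 0.1665, 0.1565]
tool_rot: [-0.0, 0.35, 0.937, -0.0]
contact_force: [-1.7, -1.1, 4.4]
gripper_width: 0.247
```

```bash
python3 - <<'E'
from h import *
s=cams.read_camera('scene');o,y,M=yaw();print(o,y)
b=cv2.resize(s['pixels'][100:225,300:400,::-1],(480,600),interpolation=2);cv2.imwrite('pics/g2.png',b)
E
```

```text
{'t': 4.45, 'q': array([-0.60519439,  0.43363966,  0.25768849,  1.9096885 , -0.14730204,
        0.81654546,  0.5873212 ]), 'joint_vel': array([-0.00086183, -0.00222519, -0.00157993, -0.00075227, -0.00214771,
       -0.00108396, -0.00239147]), 'joint_torque': array([-5.19566629e-01, -4.76198709e+01,  3.57315972e+00, -2.25153905e+01,
       -2.75014546e-01, -8.20945054e-01, -1.16213876e-03]), 'eef_pos': array([0.54784761, 0.16645636, 0.15645827]), 'tool_rot': array([-2.89460882e-05,  3.49604699e-01,  9.36897296e-01, -1.04301283e-04]), 'contact_force': array([-2.21056451, -2.72370282,  5.43168852]), 'torque': array([-0.41852362,  0.5525567 ,  0.01398518]), 'gripper_width': 0.2511490588606534} 49.07372234529141
```

View pics/g2.png

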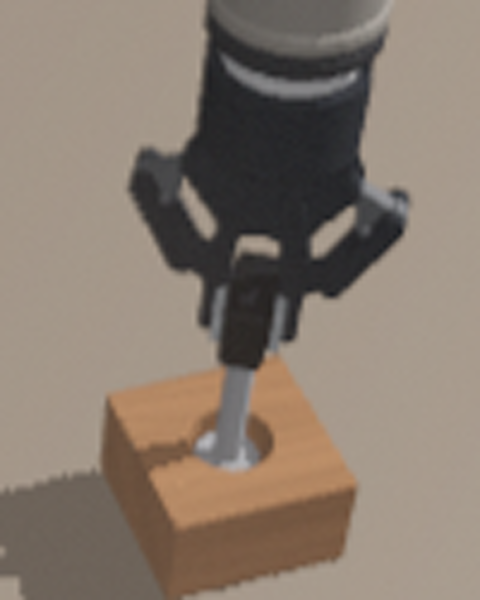

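Request:
move_arm(
  steps=[-1,0,0,0.5,0,0,0,-1,0,0,1,0,0,0,-1,0,0,2,0,0,0,-1,0,0,2.5,0,0,0,-1,0,0,2.5,0,0,0,-1,0,0,2.5,0,0,0,-1,0,0,2,0,0,0,-1,0,0,1,0,0,0],
)

```text
t: 5.25
eef_pos: [0.5484, 0.167, 0.2984]
tool_rot: [0.001, 0.35, 0.937, 0.001]
contact_force: [0.2, -0.6, -4.2]
gripper_width: 0.252
```

```bash
python3 - <<'E'
from h import *
o,y,M=yaw();print(o['eef_pos'],o['contact_force'],o['torque'],o['gripper_width'],y)
s=cams.read_camera('scene');t=cams.read_camera('top');save(s,'s2.png')
for n in('key_grip','key_foot'):
    for c in('scene','top'):print(n,c,[(r['position'],r['score']) for r in models.place_of(c,n)])
# predicted foot
p=o['eef_pos']-[0,0,.146];print(proj(s,p),proj(t,p))
b=cv2.resize(s['pixels'][20:220,300:420,::-1],None,fx=3,fy=3,interpolation=2);cv2.imwrite('pics/g3.png',b)
E
```

```text
[0.54840972 0.16695115 0.29842068] [ 0.24155269 -0.59310641 -4.18091842] [-0.0384843   0.0343443   0.03474225] 0.25175487365638316 49.08265136329183
key_grip scene [([112.5, 359.3], 0.6)]
key_grip top []
key_foot scene [([160.8, 352.2], 0.71)]
key_foot top []
[352.00446441 163.1950111 ] [210.40009857 194.73183503]
```

View pics/g3.png

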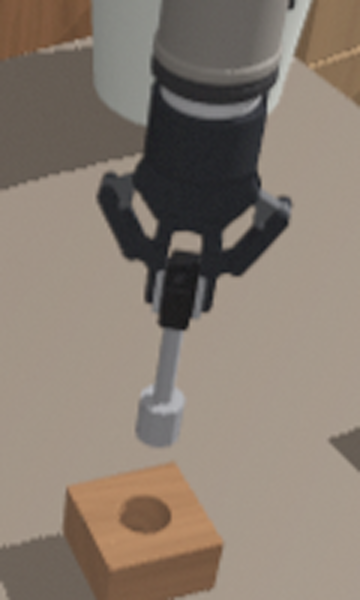

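Request:
move_arm(
  steps=[-1,-0.3,-2,0,0,0,-3,-1,-0.6,-3.5,0,0,0,-4,-1,-0.6,-3.5,0,0,0,-4,-1,-0.6,-3.5,0,0,0,-4,-1,-0.6,-3.5,0,0,0,-4,-1,-0.6,-3.5,0,0,0,-4,-1,-0.6,-3.5,0,0,0,-4,-1,-0.6,-3.5,0,0,0,-4],
)

```text
t: 6.35
eef_pos: [0.5016, -0.1004, 0.2956]
tool_rot: [-0.0, 0.589, 0.808, -0.0]
contact_force: [0.4, 0.5, -4.0]
gripper_width: 0.251
```

Request:
move_arm(
  steps=[-1,-0.6,-3.5,0,0,0,-4,-1,-0.35,-2.85,0,0,0,-2,-1,0,0,0,0,0,0,-1,0,0,0,0,0,0],
)

```text
t: 6.75
eef_pos: [0.4924, -0.1628, 0.2957]
tool_rot: [-0.001, 0.63, 0.777, -0.0]
contact_force: [0.6, 0.5, -4.7]
gripper_width: 0.251
```

```bash
python3 - <<'E'
from h import *
o,y,M=yaw();print(o['t'],o['eef_pos'],o['contact_force'],o['torque'],y,M[:,2],o['q'])
s=cams.read_camera('scene');t=cams.read_camera('top');
p=o['eef_pos']-[0,0,.146];print(proj(s,p),proj(t,p))
b=cv2.resize(s['pixels'][60:260,160:320,::-1],None,fx=3,fy=3,interpolation=2);a=cv2.resize(t['pixels'][150:270,270:370,::-1],None,fx=3,fy=3,interpolation=2);a=cv2.copyMakeBorder(a,0,240,0,0,0);cv2.imwrite('pics/g4.png',np.hstack([b,a]))
E
```

```text
6.75 [ 0.49244234 -0.16276926  0.29571376] [ 0.63532396  0.47937394 -4.6986629 ] [0.05976882 0.0177226  0.02573858] 11.915835311078757 [-1.21636153e-03  2.21836537e-04 -9.99999236e-01] [-0.29776866  0.19142184  0.57665787  1.90777996 -0.1179576   1.07691785
  0.53471317]
[213.1414932 193.6866824] [338.5234164 214.4730177]
```

View pics/g4.png

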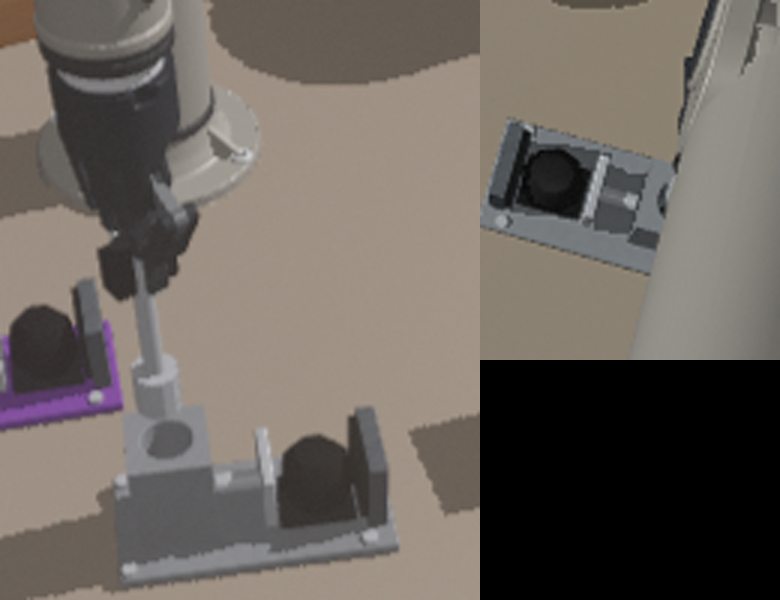

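Request:
move_arm(
  steps=[-1,0.15,0.1,-1,0,0,0,-1,0,0,-1.5,0,0,0,-1,0,0,-1,0,0,0,-1,0,0,0,0,0,0,-1,0,0,0,0,0,0],
)

```text
t: 7.35
eef_pos: [0.4949, -0.1606, 0.2611]
tool_rot: [-0.0, 0.629, 0.778, -0.0]
contact_force: [0.1, 0.5, -4.4]
gripper_width: 0.249
```

```bash
python3 - <<'E'
from h import *
o,y,M=yaw();print(o['t'],o['eef_pos'],o['contact_force'],o['torque'],y,M[:,2])
s=cams.read_camera('scene')
p=o['eef_pos']-[0,0,.146]
K=12;x0,y0=185,170
b=cv2.resize(s['pixels'][y0:y0+50,x0:x0+60,::-1],None,fx=K,fy=K,interpolation=2)
def circ(c,r,col):
    P=[(proj(s,[c[0]+r*np.cos(a),c[1]+r*np.sin(a),c[2]])-[x0,y0]+.5)*K for a in np.linspace(0,6.3,60)]
    cv2.polylines(b,[np.int32(P)],False,col,1)
circ(p,.017,(0,255,0));circ([.4943,-.1617,.11],.02,(0,0,255))
cv2.imwrite('pics/g5.png',b)
E
```

```text
7.35 [ 0.49491878 -0.16055782  0.26111562] [ 0.0869976   0.48169533 -4.39537931] [ 0.02096885 -0.01030423 -0.00093465] 12.110351043553276 [-5.65312554e-04 -7.89196262e-05 -9.99999837e-01]
```

View pics/g5.png

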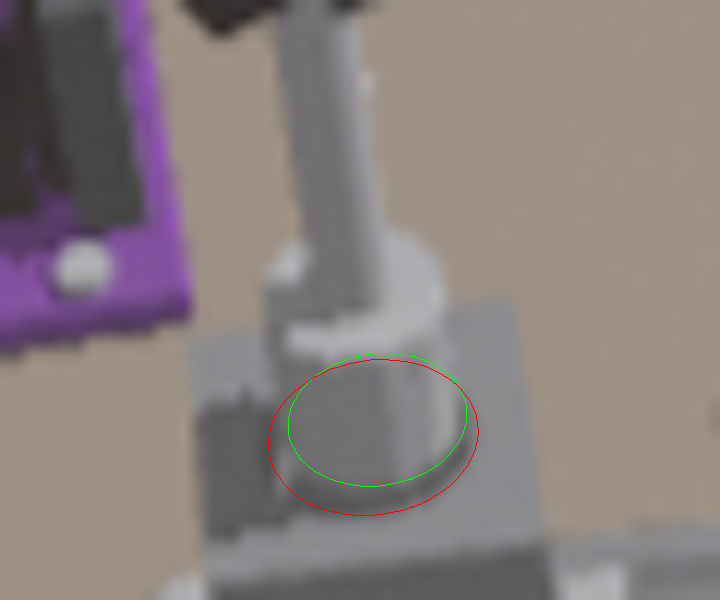

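Request:
move_arm(
  steps=[-1,-0.05,-0.1,0,0,0,0,-1,0,0,-1,0,0,0,-1,0,0,-1,0,0,0,-1,0,0,0,0,0,0],
)

```text
t: 7.8
eef_pos: [0.4932, -0.1614, 0.2395]
tool_rot: [-0.001, 0.629, 0.778, -0.001]
contact_force: [-0.8, 0.6, -4.7]
gripper_width: 0.254
```

```bash
python3 - <<'E'
from h import *
o,y,M=yaw();print(o['t'],o['eef_pos'],o['contact_force'],o['torque'],y,M[:,2])
E
```

```text
7.8 [ 0.49317643 -0.16140519  0.2394679 ] [-0.7885843   0.56444587 -4.69026242] [-0.02389131  0.07412543  0.04540895] 12.081835326982326 [-3.33393024e-03  4.74449953e-04 -9.99994330e-01]
```

Request:
move_arm(
  steps=[-1,0,0,-0.8,0,0,0,-1,0,0,-0.8,0,0,0,-1,0,0,-0.8,0,0,0,-1,0,0,0,0,0,0,-1,0,0,0,0,0,0],
)

```text
t: 8.3
eef_pos: [0.4943, -0.1619, 0.2171]
tool_rot: [-0.0, 0.629, 0.778, -0.0]
contact_force: [0.1, 0.8, -4.6]
gripper_width: 0.25
```

Request:
move_arm(
  steps=[-1,0,0,-0.8,0,0,0,-1,0,0,-0.8,0,0,0,-1,0,0,-0.6,0,0,0,-1,0,0,0,0,0,0,-1,0,0,0,0,0,0],
)

```text
t: 8.8
eef_pos: [0.4943, -0.1619, 0.1951]
tool_rot: [-0.0, 0.629, 0.778, -0.0]
contact_force: [-0.2, -0.3, -5.7]
gripper_width: 0.248
```

```bash
python3 - <<'E'
from h import *
o,y,M=yaw();print(o['t'],o['eef_pos'],o['contact_force'],o['torque'],y,M[:,2])
E
```

```text
8.8 [ 0.49425059 -0.16187437  0.1951031 ] [-0.2147461  -0.30340282 -5.73355226] [ 0.04392272 -0.0003249   0.02990053] 12.078387092313719 [-5.35436245e-04 -5.16775501e-05 -9.99999855e-01]
```

Request:
move_arm(
  steps=[-1,0,0,-0.5,0,0,0,-1,0,0,-0.5,0,0,0,-1,0,0,0,0,0,0,-1,0,0,-0.1,0,0,0,-1,0,0,-0.1,0,0,0,-1,0,0,0,0,0,0],
)

```text
t: 9.4
eef_pos: [0.4943, -0.1618, 0.1833]
tool_rot: [-0.0, 0.629, 0.778, -0.0]
contact_force: [0.2, 0.0, -4.3]
gripper_width: 0.249
```

Request:
move_arm(
  steps=[-1,0,0,-0.1,0,0,0,-1,0,0,0,0,0,0],
)

```text
t: 9.6
eef_pos: [0.4943, -0.1618, 0.1823]
tool_rot: [-0.0, 0.629, 0.778, 0.0]
contact_force: [-0.2, -0.8, -4.0]
gripper_width: 0.251
```

Request:
move_arm(
  steps=[-1,0,0,-0.1,0,0,0,-1,0,0,0,0,0,0],
)

```text
t: 9.8
eef_pos: [0.4943, -0.1618, 0.1812]
tool_rot: [-0.0, 0.629, 0.778, -0.0]
contact_force: [-1.3, -0.3, -4.3]
gripper_width: 0.25
```

Request:
move_arm(
  steps=[-1,0,0,-0.1,0,0,0,-1,0,0,0,0,0,0],
)

```text
t: 10.0
eef_pos: [0.4944, -0.162, 0.1803]
tool_rot: [0.0, 0.629, 0.778, -0.0]
contact_force: [0.5, -0.3, -3.2]
gripper_width: 0.248
```

Request:
move_arm(
  steps=[-1,0,0,-0.1,0,0,0,-1,0,0,0,0,0,0],
)

```text
t: 10.2
eef_pos: [0.4945, -0.1621, 0.1797]
tool_rot: [0.0, 0.629, 0.778, 0.0]
contact_force: [-1.9, -0.5, 2.4]
gripper_width: 0.248
```

Request:
move_arm(
  steps=[-1,0,0,-0.1,0,0,0,-1,0,0,0,0,0,0],
)

```text
t: 10.4
eef_pos: [0.4947, -0.1622, 0.1792]
tool_rot: [0.0, 0.629, 0.777, 0.0]
contact_force: [-2.0, -0.1, 7.4]
gripper_width: 0.247
```

Request:
move_arm(
  steps=[-1,0,0,0,0,0,-2,-1,0,0,0,0,0,-2,-1,0,0,0,0,0,-2,-1,0,0,0,0,0,0],
)

```text
t: 10.8
eef_pos: [0.4942, -0.162, 0.1781]
tool_rot: [0.0, 0.669, 0.743, -0.0]
contact_force: [-0.5, -1.4, -3.7]
gripper_width: 0.252
```

```bash
cat > st.py <<'E'
from h import *
np.set_printoptions(precision=4,suppress=True)
o,y,M=yaw();print(o['t'],o['eef_pos'],o['contact_force'],o['torque'],round(y,2),M[:,2])
E
python3 st.py
```

```text
10.8 [ 0.4942 -0.162   0.1781] [-0.5234 -1.4346 -3.6867] [-0.2332  0.2505 -0.0326] 6.05 [-0.0002 -0.0004 -1.    ]
```

Request:
move_arm(
  steps=[-1,0,0,-0.1,0,0,-2,-1,0,0,-0.1,0,0,-1,-1,0,0,0,0,0,0],
)

```text
t: 11.1
eef_pos: [0.4943, -0.1618, 0.176]
tool_rot: [-0.0, 0.688, 0.726, -0.0]
contact_force: [-0.4, -0.9, -4.7]
gripper_width: 0.248
```

Request:
move_arm(
  steps=[-1,0,0,-0.1,0,0,0,-1,0,0,-0.1,0,0,0,-1,0,0,0,0,0,0],
)

```text
t: 11.4
eef_pos: [0.4943, -0.1619, 0.1741]
tool_rot: [-0.0, 0.688, 0.726, -0.0]
contact_force: [-0.4, -0.6, -3.0]
gripper_width: 0.25
```

```bash
python3 st.py
```

```text
11.4 [ 0.4943 -0.1619  0.1741] [-0.4275 -0.5976 -3.0443] [-0.4643  0.2425 -0.0566] 3.08 [-0.0002 -0.0001 -1.    ]
```

Dropping freely over the nut; continue to the floor.

Request:
move_arm(
  steps=[-1,0,0,-0.2,0,0,0,-1,0,0,-0.2,0,0,0,-1,0,0,0,0,0,0],
)

```text
t: 11.7
eef_pos: [0.4943, -0.1619, 0.1701]
tool_rot: [-0.0, 0.688, 0.726, -0.0]
contact_force: [-1.7, -0.6, -4.2]
gripper_width: 0.248
```

Request:
move_arm(
  steps=[-1,0,0,-0.15,0,0,0,-1,0,0,-0.1,0,0,0,-1,0,0,0,0,0,0],
)

```text
t: 12.0
eef_pos: [0.4943, -0.1619, 0.1677]
tool_rot: [0.0, 0.688, 0.726, -0.0]
contact_force: [-1.1, -1.6, -2.0]
gripper_width: 0.248
```

Request:
move_arm(
  steps=[-1,0,0,-0.1,0,0,0,-1,0,0,0,0,0,0],
)

```text
t: 12.2
eef_pos: [0.4943, -0.1619, 0.1667]
tool_rot: [-0.0, 0.688, 0.726, -0.0]
contact_force: [-2.2, -1.4, -1.3]
gripper_width: 0.252
```

```bash
python3 st.py
```

```text
12.2 [ 0.4943 -0.1619  0.1667] [-2.1606 -1.3998 -1.3225] [-0.5678  0.6472 -0.0205] 3.08 [-0.0001 -0.0001 -1.    ]
```

Request:
move_arm(
  steps=[-1,0,0,-0.1,0,0,0,-1,0,0,0,0,0,0],
)

```text
t: 12.4
eef_pos: [0.4945, -0.1621, 0.1665]
tool_rot: [-0.0, 0.688, 0.726, 0.0]
contact_force: [-3.6, -1.4, 7.5]
gripper_width: 0.253
```

```bash
python3 st.py
```

```text
12.4 [ 0.4945 -0.1621  0.1665] [-3.6104 -1.3979  7.4849] [-0.3636  1.3281 -0.0699] 3.06 [ 0.0003  0.0003 -1.    ]
```

Request:
move_arm(
  steps=[-1,-0.05,0,-0.0,0,0,-2,-1,0,0,0.08,0,0,-3,-1,0,0,0,0,0,-3,-1,0,0,0,0,0,-3],
)

```text
t: 12.8
eef_pos: [0.4947, -0.1615, 0.1665]
tool_rot: [0.001, 0.755, 0.656, 0.001]
contact_force: [1.0, -1.3, -4.6]
gripper_width: 0.249
```

```bash
python3 st.py
```

```text
12.8 [ 0.4947 -0.1615  0.1665] [ 0.9644 -1.3137 -4.6348] [-0.4524 -0.2314  0.0353] -8.0 [ 0.0016 -0.0001 -1.    ]
```

Request:
move_arm(
  steps=[-1,0,0,0,0,0,-3,-1,0,0,0,0,0,-3,-1,0,0,0,0,0,-3,-1,0,0,0,0,0,0],
)

```text
t: 13.2
eef_pos: [0.4944, -0.1619, 0.1665]
tool_rot: [0.001, 0.803, 0.595, 0.0]
contact_force: [-0.3, -3.1, -4.1]
gripper_width: 0.248
```

```bash
python3 st.py
```

```text
13.2 [ 0.4944 -0.1619  0.1665] [-0.278  -3.1358 -4.1132] [-0.6909 -0.0637 -0.0002] -16.92 [ 0.0009 -0.0008 -1.    ]
```

Request:
move_arm(
  steps=[-1,0,0,0,0,0,-3,-1,0,0,0,0,0,-3,-1,0,0,0,0,0,-3],
)

```text
t: 13.5
eef_pos: [0.4944, -0.1619, 0.1665]
tool_rot: [0.001, 0.848, 0.53, 0.0]
contact_force: [0.9, -2.9, -4.5]
gripper_width: 0.252
```

```bash
python3 st.py; python3 - <<'E'
from h import *
s=cams.read_camera('scene');b=cv2.resize(s['pixels'][130:255,190:300,::-1],None,fx=5,fy=5,interpolation=2);cv2.imwrite('pics/j1.png',b)
for i in range(3): cams.read_camera('scene');print(status.get_obs()['torque'])
E
```

```text
13.5 [ 0.4944 -0.1619  0.1665] [ 0.9282 -2.9051 -4.5002] [-0.7915 -0.1243  0.1065] -25.93 [ 0.0012 -0.0007 -1.    ]
[-0.77977366 -0.25346785  0.00376183]
[-0.81106899 -0.29897147  0.048478  ]
[-0.88477461 -0.36801709  0.01972327]
```

View pics/j1.png

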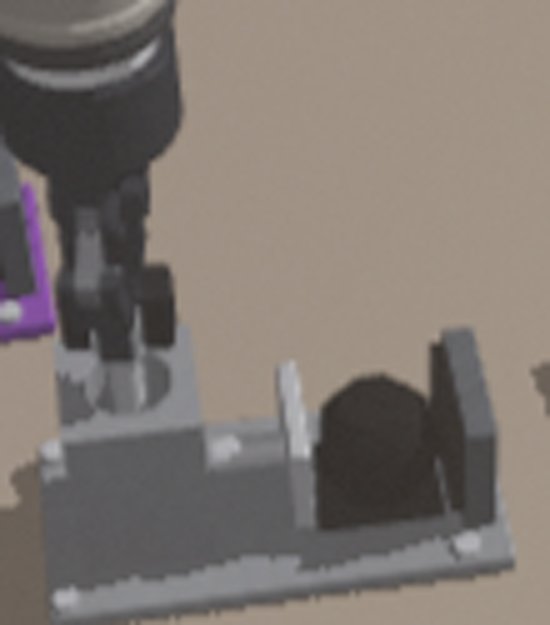

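Request:
move_arm(
  steps=[-1,0,-0.05,0,0,0,-3,-1,0,0,0,0,0,-3,-1,0,0,0,0,0,-3],
)

```text
t: 14.0
eef_pos: [0.4944, -0.1623, 0.1666]
tool_rot: [0.0, 0.887, 0.462, 0.0]
contact_force: [2.4, -2.8, -6.6]
gripper_width: 0.252
```

```bash
python3 st.py
```

```text
14.0 [ 0.4944 -0.1623  0.1666] [ 2.3569 -2.7742 -6.6333] [-0.7086 -0.4711  0.1275] -34.92 [ 0.0011 -0.0002 -1.    ]
```

Request:
move_arm(
  steps=[-1,0,0,0,0,0,-3,-1,0,0,0,0,0,-3],
)

```text
t: 14.2
eef_pos: [0.4944, -0.1623, 0.1666]
tool_rot: [0.0, 0.91, 0.415, 0.0]
contact_force: [0.9, -3.0, -6.2]
gripper_width: 0.251
```

```bash
python3 st.py
```

```text
14.2 [ 0.4944 -0.1623  0.1666] [ 0.9258 -2.9623 -6.2293] [-0.8316 -0.5443  0.0852] -40.91 [ 0.0011 -0.0004 -1.    ]
```

Request:
move_arm(
  steps=[-1,0,0,0,0,0,-3,-1,0,0,0,0,0,-3],
)

```text
t: 14.4
eef_pos: [0.4944, -0.1624, 0.1666]
tool_rot: [0.0, 0.93, 0.367, 0.0]
contact_force: [1.1, -2.9, -6.1]
gripper_width: 0.249
```

```bash
python3 st.py
```

```text
14.4 [ 0.4944 -0.1624  0.1666] [ 1.1341 -2.9356 -6.0679] [-0.8984 -0.4574  0.0707] -46.92 [ 0.0012 -0.0005 -1.    ]
```

Request:
move_arm(
  steps=[-1,0,0,0,0,0,-3,-1,0,0,0,0,0,-2],
)

```text
t: 14.6
eef_pos: [0.4944, -0.1625, 0.1666]
tool_rot: [0.001, 0.945, 0.326, 0.0]
contact_force: [1.5, -3.4, -6.6]
gripper_width: 0.251
```

```bash
python3 st.py
```

```text
14.6 [ 0.4944 -0.1625  0.1666] [ 1.5394 -3.4054 -6.6283] [-0.9561 -0.5833  0.0853] -51.93 [ 0.0012 -0.0007 -1.    ]
```

Request:
move_arm(
  steps=[-1,0,0,0,0,0,-2,-1,0,0,0,0,0,-2],
)

```text
t: 14.8
eef_pos: [0.4943, -0.1625, 0.1666]
tool_rot: [0.0, 0.956, 0.292, 0.0]
contact_force: [2.7, -3.8, -7.7]
gripper_width: 0.249
```

```bash
python3 st.py
```

```text
14.8 [ 0.4943 -0.1625  0.1666] [ 2.6588 -3.8172 -7.7121] [-1.1182 -0.8793  0.0928] -56.01 [ 0.001  -0.0005 -1.    ]
```

Request:
move_arm(
  steps=[-1,0,0,0,0,0,-2,-1,0,0,0,0,0,-2],
)

```text
t: 15.0
eef_pos: [0.4942, -0.1625, 0.1667]
tool_rot: [0.0, 0.966, 0.258, 0.0]
contact_force: [3.3, -4.3, -8.6]
gripper_width: 0.25
```

```bash
python3 st.py
```

```text
15.0 [ 0.4942 -0.1625  0.1667] [ 3.341  -4.3228 -8.599 ] [-1.2253 -1.0193  0.0913] -60.06 [ 0.0009 -0.0005 -1.    ]
```

Request:
move_arm(
  steps=[-1,0.05,-0.05,-0.05,0,0,-2,-1,0,0,0,0,0,-2],
)

```text
t: 15.2
eef_pos: [0.4946, -0.1629, 0.1665]
tool_rot: [-0.0, 0.975, 0.224, 0.0]
contact_force: [0.8, -2.3, -2.0]
gripper_width: 0.246
```

```bash
python3 st.py
```

```text
15.2 [ 0.4946 -0.1629  0.1665] [ 0.8308 -2.3135 -1.996 ] [-0.8258 -0.4645  0.1834] -64.07 [ 0.0003  0.0004 -1.    ]
```

Request:
move_arm(
  steps=[-1,0,0,0,0,0,-2,-1,0,0,0,0,0,-2],
)

```text
t: 15.4
eef_pos: [0.4946, -0.1629, 0.1665]
tool_rot: [-0.0, 0.982, 0.19, 0.0]
contact_force: [0.9, -1.5, 2.9]
gripper_width: 0.25
```

```bash
python3 st.py
```

```text
15.4 [ 0.4946 -0.1629  0.1665] [ 0.9242 -1.549   2.8767] [-0.8215 -0.3151  0.1097] -68.08 [ 0.0006  0.0002 -1.    ]
```

```bash
cat > st2.py <<'E'
from h import *
np.set_printoptions(precision=3,suppress=True)
L=[]
o,y,M=yaw();L.append(o['torque'][2])
for i in range(5): cams.read_camera('scene');L.append(status.get_obs()['torque'][2])
o,y,M=yaw();print(o['t'],o['eef_pos'],o['contact_force'],np.array(L),'mean',np.mean(L),round(y,2))
E
python3 st2.py
```

```text
15.65 [ 0.495 -0.163  0.166] [ 0.225 -2.167  4.471] [ 0.11   0.115  0.053  0.005 -0.009 -0.049] mean 0.037312475935131054 -67.92
```

Request:
move_arm(
  steps=[-1,0,0,0.03,0,0,-2,-1,0,0,0,0,0,-2],
)

```text
t: 15.85
eef_pos: [0.4945, -0.1629, 0.1665]
tool_rot: [0.0, 0.988, 0.156, 0.0]
contact_force: [1.5, -2.8, 2.0]
gripper_width: 0.245
```

```bash
python3 st2.py
```

```text
16.1 [ 0.495 -0.163  0.166] [ 0.848 -1.828  3.642] [ 0.105  0.036  0.001 -0.011  0.019  0.008] mean 0.026365133881971512 -71.92
```

Request:
move_arm(
  steps=[-1,0,0,0,0,0,-2,-1,0,0,0,0,0,-2],
)

```text
t: 16.3
eef_pos: [0.4945, -0.163, 0.1665]
tool_rot: [0.0, 0.993, 0.121, 0.0]
contact_force: [1.7, -2.5, 2.6]
gripper_width: 0.249
```

```bash
python3 st2.py
```

```text
16.55 [ 0.494 -0.163  0.166] [ 1.647 -3.451  3.024] [ 0.064  0.037 -0.062  0.002 -0.015 -0.037] mean -0.002056348471933117 -75.93
```

Request:
move_arm(
  steps=[-1,0,0,0.02,0,0,-2,-1,0,0,0,0,0,-2],
)

```text
t: 16.75
eef_pos: [0.4944, -0.1629, 0.1665]
tool_rot: [0.0, 0.996, 0.086, 0.0]
contact_force: [1.8, -3.4, -0.4]
gripper_width: 0.251
```

```bash
python3 st2.py
```

```text
17.0 [ 0.494 -0.163  0.166] [ 1.547 -3.524 -1.932] [0.172 0.077 0.125 0.12  0.098 0.071] mean 0.11055308714154884 -79.91
```

Request:
move_arm(
  steps=[-1,0,0,0,0,0,-2,-1,0,0,0,0,0,-1],
)

```text
t: 17.2
eef_pos: [0.4943, -0.1629, 0.1665]
tool_rot: [0.0, 0.998, 0.061, -0.0]
contact_force: [2.5, -4.6, -1.6]
gripper_width: 0.249
```

```bash
python3 st2.py
```

```text
17.45 [ 0.494 -0.163  0.167] [ 2.547 -3.441 -2.975] [0.207 0.123 0.126 0.125 0.183 0.183] mean 0.15792652584626857 -82.91
```

```bash
python3 - <<'E'
from h import *
s=cams.read_camera('scene');b=cv2.resize(s['pixels'][185:255,190:300,::-1],None,fx=7,fy=7,interpolation=2);cv2.imwrite('pics/j2.png',b)
E
```

```text
(no output)
```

View pics/j2.png

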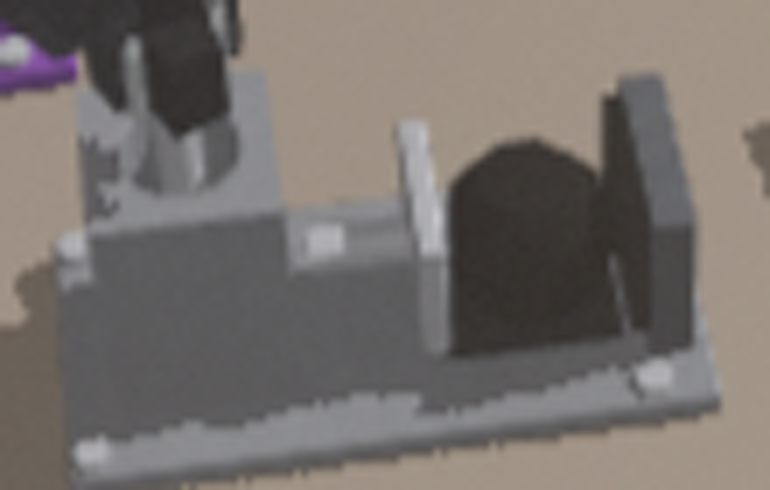

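Request:
move_arm(
  steps=[-1,0,0,0,0,0,2,-1,0,0,0,0,0,2,-1,0,0,0,0,0,1],
)

```text
t: 17.8
eef_pos: [0.4942, -0.1628, 0.1665]
tool_rot: [-0.0, 0.994, 0.106, -0.0]
contact_force: [2.9, -3.0, -2.1]
gripper_width: 0.252
```

```bash
python3 st2.py
```

```text
18.05 [ 0.494 -0.163  0.167] [ 2.025 -4.015 -2.436] [0.031 0.064 0.082 0.062 0.041 0.039] mean 0.05307717011735799 -77.94
```

Request:
move_arm(
  steps=[-1,0.05,-0.05,0,0,0,2,-1,0,0,0,0,0,1,-1,0,0,0,0,0,1],
)

```text
t: 18.35
eef_pos: [0.4943, -0.1629, 0.1665]
tool_rot: [-0.001, 0.99, 0.141, -0.001]
contact_force: [-0.7, -1.2, 1.0]
gripper_width: 0.252
```

```bash
python3 st2.py
```

```text
18.6 [ 0.494 -0.163  0.166] [-1.191 -0.831  1.655] [-0.027 -0.026 -0.014  0.042  0.041 -0.004] mean 0.0019246288350773376 -73.92
```

Torque is zero: the socket is in its play. Lift straight out.

Request:
move_arm(
  steps=[-1,0,0,0.3,0,0,0,-1,0,0,0.3,0,0,0,-1,0,0,0,0,0,0],
)

```text
t: 18.9
eef_pos: [0.4947, -0.1628, 0.1726]
tool_rot: [-0.0, 0.99, 0.14, -0.0]
contact_force: [0.7, -0.2, -5.3]
gripper_width: 0.249
```

```bash
python3 st2.py
```

```text
19.15 [ 0.495 -0.163  0.172] [-0.707  0.294 -5.125] [-0.015  0.002  0.008 -0.012  0.028  0.015] mean 0.004235012082551618 -73.91
```

Request:
move_arm(
  steps=[-1,0,0.05,0.6,0,0,0,-1,0,0.05,1,0,0,0,-1,0,0,1.5,0,0,0,-1,0,0,2,0,0,0,-1,0,0,2,0,0,0,-1,0,0,2,0,0,0,-1,0,0,2,0,0,0,-1,0,0,1.4,0,0,0],
)

```text
t: 19.95
eef_pos: [0.4951, -0.1628, 0.2999]
tool_rot: [0.0, 0.99, 0.14, 0.001]
contact_force: [0.7, 0.5, -5.4]
gripper_width: 0.25
```

```bash
python3 st2.py; python3 - <<'E'
from h import *
s=cams.read_camera('scene');b=cv2.resize(s['pixels'][50:250,160:320,::-1],None,fx=3,fy=3,interpolation=2);cv2.imwrite('pics/j3.png',b)
E
```

```text
20.2 [ 0.494 -0.162  0.297] [-0.09   0.149 -5.132] [ 0.009  0.044  0.04  -0.039 -0.005 -0.025] mean 0.003882343862777674 -73.9
```

View pics/j3.png

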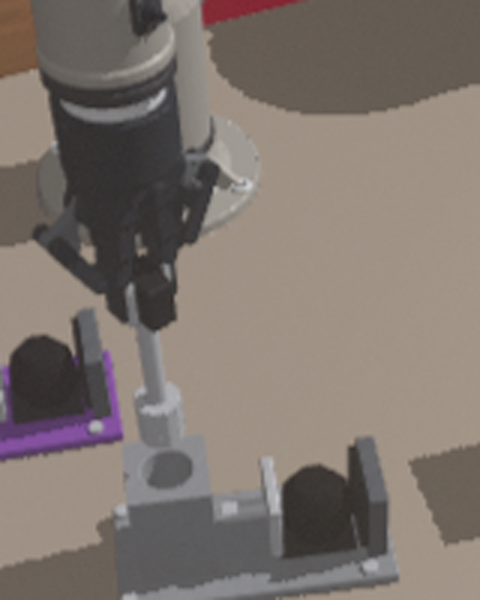

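Request:
move_arm(
  steps=[-1,0.3,1.8,0,0,0,3,-1,0.5,3.2,0,0,0,5,-1,0.5,3.2,0,0,0,5,-1,0.6,3.2,0,0,0,5,-1,0.5,3.2,0,0,0,5,-1,0.5,3.2,0,0,0,5,-1,0.6,3.2,0,0,0,5,-1,0.5,3.2,0,0,0,5],
)

```text
t: 21.05
eef_pos: [0.5345, 0.0809, 0.2966]
tool_rot: [-0.0, 0.89, 0.456, -0.001]
contact_force: [0.1, 0.0, -4.0]
gripper_width: 0.249
```

Request:
move_arm(
  steps=[-1,0.5,3.2,0,0,0,5,-1,0.5,3.2,0,0,0,5,-1,0.4,2.2,0,0,0,3,-1,0,0,0,0,0,0,-1,0,0,0,0,0,0],
)

```text
t: 21.55
eef_pos: [0.5487, 0.1652, 0.2968]
tool_rot: [0.0, 0.834, 0.552, -0.001]
contact_force: [-0.0, -0.5, -5.2]
gripper_width: 0.252
```

```bash
python3 st2.py; python3 st.py
```

```text
21.8 [0.549 0.164 0.298] [ 0.216 -0.507 -4.754] [ 0.01  -0.033 -0.052 -0.018  0.038  0.   ] mean -0.008971987908040322 -23.05
21.8 [0.5489 0.1644 0.2977] [ 0.2157 -0.5069 -4.7543] [0.0249 0.02   0.0004] -23.05 [-0.0001 -0.0001 -1.    ]
```

Request:
move_arm(
  steps=[-1,0,0.2,-1,0,0,0,-1,0,0,-2,0,0,0,-1,0,0,-2,0,0,0,-1,0,0,-1.7,0,0,0,-1,0,0,-1,0,0,0,-1,0,0,0,0,0,0,-1,0,0,0,0,0,0],
)

```text
t: 22.5
eef_pos: [0.5492, 0.1676, 0.2209]
tool_rot: [0.0, 0.834, 0.552, 0.0]
contact_force: [1.2, -0.1, -4.4]
gripper_width: 0.248
```

```bash
python3 st.py; python3 - <<'E'
from h import *
o,y,M=yaw();s=cams.read_camera('scene');p=o['eef_pos']-[0,0,.1463]
K=9;x0,y0=310,140
b=cv2.resize(s['pixels'][y0:y0+65,x0:x0+80,::-1],None,fx=K,fy=K,interpolation=2)
def circ(c,r,col):
    P=[(proj(s,[c[0]+r*np.cos(a),c[1]+r*np.sin(a),c[2]])-[x0,y0]+.5)*K for a in np.linspace(0,6.3,60)]
    cv2.polylines(b,[np.int32(P)],False,col,1)
circ(p,.017,(0,255,0));circ([.549,.1658,.058],.022,(0,0,255))
cv2.imwrite('pics/k1.png',b)
E
```

```text
22.5 [0.5492 0.1676 0.2209] [ 1.2295 -0.0744 -4.4348] [ 0.0108 -0.0393  0.0484] -22.94 [ 0.0005  0.     -1.    ]
```

View pics/k1.png

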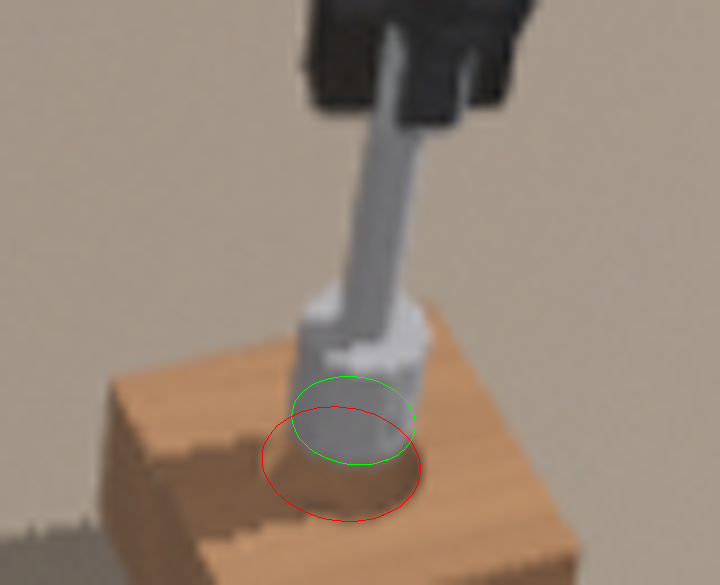

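Request:
move_arm(
  steps=[-1,0,-0.15,-0.8,0,0,0,-1,0,0,-0.9,0,0,0,-1,0,0,-0.9,0,0,0,-1,0,0,0,0,0,0],
)

```text
t: 22.95
eef_pos: [0.5478, 0.166, 0.1929]
tool_rot: [-0.0, 0.833, 0.553, -0.001]
contact_force: [-0.4, 1.0, -4.4]
gripper_width: 0.248
```

Request:
move_arm(
  steps=[-1,0,0,-1,0,0,0,-1,0,0,-1,0,0,0,-1,0,0,-1,0,0,0,-1,0,0,-0.4,0,0,0,-1,0,0,0,0,0,0],
)

```text
t: 23.45
eef_pos: [0.5484, 0.166, 0.1597]
tool_rot: [-0.0, 0.834, 0.553, -0.001]
contact_force: [-0.1, 0.3, -4.5]
gripper_width: 0.246
```

```bash
python3 st.py
```

```text
23.45 [0.5484 0.166  0.1597] [-0.0542  0.2744 -4.4852] [-0.0167  0.0153 -0.0255] -22.92 [-0.0014 -0.0009 -1.    ]
```

Request:
move_arm(
  steps=[-1,0,0,-0.15,0,0,0,-1,0,0,-0.15,0,0,0,-1,0,0,0,0,0,0,-1,0,0,0,0,0,0],
)

```text
t: 23.85
eef_pos: [0.549, 0.1662, 0.1578]
tool_rot: [-0.0, 0.833, 0.553, 0.0]
contact_force: [0.3, -0.1, -4.6]
gripper_width: 0.252
```

```bash
python3 st.py
```

```text
23.85 [0.549  0.1662 0.1578] [ 0.3278 -0.0773 -4.5736] [0.0068 0.0223 0.0356] -22.92 [ 0.0003  0.0002 -1.    ]
```

Request:
move_arm(
  steps=[-1,0,0,-0.1,0,0,0,-1,0,0,0,0,0,0],
)

```text
t: 24.05
eef_pos: [0.5488, 0.1662, 0.1566]
tool_rot: [-0.0, 0.833, 0.553, -0.0]
contact_force: [0.7, 0.4, -5.5]
gripper_width: 0.25
```

Request:
move_arm(
  steps=[-1,0,0,-0.1,0,0,0,-1,0,0,0,0,0,0],
)

```text
t: 24.25
eef_pos: [0.5491, 0.1662, 0.1565]
tool_rot: [-0.0, 0.834, 0.552, 0.0]
contact_force: [-2.5, -1.2, 3.9]
gripper_width: 0.246
```

Request:
move_arm(
  steps=[-0.4,0,0,0,0,0,0,-0.3,0,0,0,0,0,0,0,0,0,0,0,0,0,0.5,0,0,0,0,0,0,1,0,0,0,0,0,0,1,0,0,0,0,0,0,1,0,0,0,0,0,0],
)

```text
t: 24.95
eef_pos: [0.5489, 0.1662, 0.1556]
tool_rot: [0.0, 0.833, 0.553, 0.0]
contact_force: [-0.1, -0.5, 0.2]
gripper_width: 0.998
```

```bash
python3 st.py; python3 - <<'E'
from h import *
s=cams.read_camera('scene');b=cv2.resize(s['pixels'][100:225,300:400,::-1],(480,600),interpolation=2);cv2.imwrite('pics/k2.png',b)
E
```

```text
24.95 [0.5489 0.1662 0.1556] [-0.0686 -0.5314  0.1879] [-0.007  -0.0217  0.0659] -22.92 [ 0.0001 -0.     -1.    ]
```

View pics/k2.png

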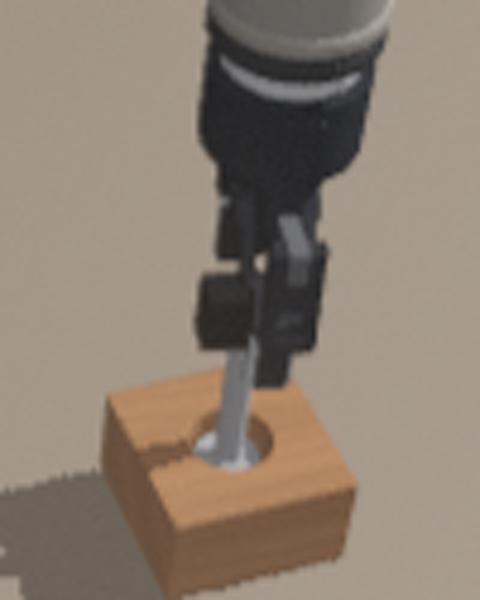

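Key stands freely. Retreat up, then back toward the start so the top view is clear.

Request:
move_arm(
  steps=[1,0,0,0.8,0,0,0,1,0,0,1.5,0,0,0,1,0,0,2.5,0,0,0,1,0,0,3,0,0,0,1,0,0,3,0,0,0,1,-1,2,1,0,0,0,1,-2,3.3,0,0,0,0,1,-2,3.3,0,0,0,0],
)

```text
t: 25.8
eef_pos: [0.4991, 0.2525, 0.2757]
tool_rot: [-0.0, 0.834, 0.552, 0.001]
contact_force: [0.5, 0.3, -0.1]
gripper_width: 0.996
```

Request:
move_arm(
  steps=[1,-2,3.3,0,0,0,0,1,-2,3.3,0,0,0,0,1,-2,3.3,0,0,0,0,1,-2,3.3,0,0,0,0,1,-1,2,0,0,0,0,1,0,0,0,0,0,0,1,0,0,0,0,0,0],
)

```text
t: 26.5
eef_pos: [0.4091, 0.4041, 0.2746]
tool_rot: [0.0, 0.833, 0.553, 0.0]
contact_force: [-0.0, 0.1, -0.4]
gripper_width: 0.999
```

```bash
python3 st.py; python3 - <<'E'
from h import *
s=cams.read_camera('scene');t=cams.read_camera('top');save(s,'s9.png')
a=cv2.resize(t['pixels'][165:255,185:365,::-1],(720,360),interpolation=2);cv2.imwrite('pics/t9.png',a)
E
```

```text
26.5 [0.4091 0.4041 0.2746] [-0.0489  0.0541 -0.4463] [-0.0085  0.0469 -0.0419] -22.89 [ 0.0009  0.0004 -1.    ]
```

View pics/s9.png

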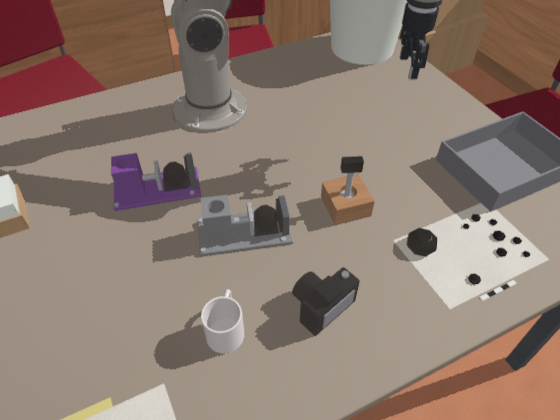

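View pics/t9.png

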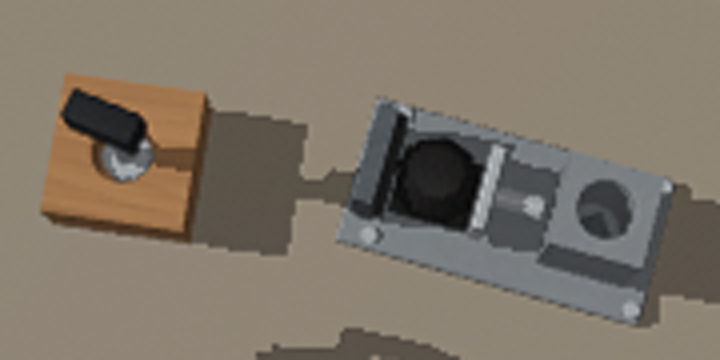

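```bash
python3 - <<'E'
from h import *
f=lambda n:cv2.imread('pics/'+n)
cr=lambda im:cv2.resize(im[185:255,235:300],None,fx=6,fy=6,interpolation=2)
cv2.imwrite('pics/cmp.png',np.hstack([cr(f('s0.png')),cr(f('s9.png'))]))
a=cv2.cvtColor(f('s0.png'),6)[200:238,243:254].astype(float);b=cv2.cvtColor(f('s9.png'),6)[200:238,243:258]
r=cv2.matchTemplate(np.float32(b),np.float32(a[:,:9]),cv2.TM_CCOEFF_NORMED);print(r)
s=cams.read_camera('scene');d=np.array([.28,.96,0]);print(proj(s,[.5,-.1,.06]),proj(s,np.array([.5,-.1,.06])+.006*d))
E
```

```text
[[0.79452693 0.88763475 0.9930565  0.72647333 0.44486964 0.24878238
  0.10840613]]
[242.47536857 212.79158255] [244.95029395 212.46035343]
```

View pics/cmp.png

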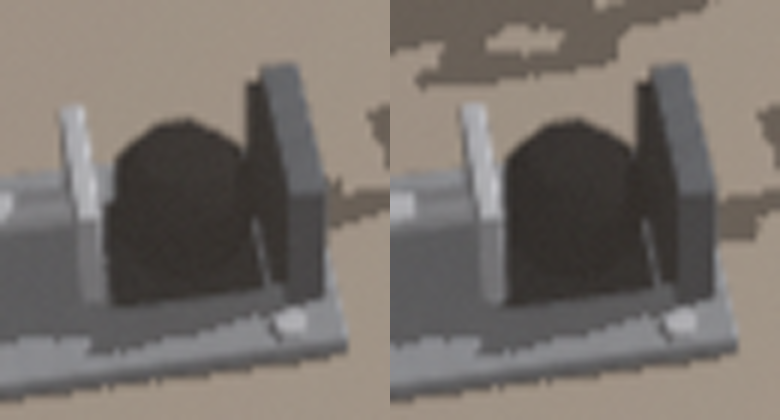

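```bash
python3 -c "
from station import order
print(order.hand_in())"
```

```text
the job is handed in; nothing more can be done
None
```

The clamp is closed on the stone, the key stands back in its stand released, and the job is handed in at about 26.6 s.

- **Finding the nut:** The socket first touched the nut at about 12 N. It dropped during a slow clockwise sweep and reached the bore floor at the expected height.
- **Turning:** I turned it about 86° in all. Resisting moment was about 0.08–0.1 N m while turning. From about 77° on the tool's heading a steady moment appeared, rising roughly as the stop's spring should. I stopped at about 0.16 N m held (0.21 N m peak), eased back until the moment was zero, and lifted out. The highest key-on-clamp force I read was about 12 N.
- **Last checks:** The jaw moved about 2 pixels, roughly 5 mm, and lies against the stone. Turning the nut about 74° would give about 5.2 mm, which agrees within the camera's resolution. The key is upright in its hole. The mug, camera, loose stone and purple look-alike look unmoved, and the gripper touches nothing.
- **Readings that disagreed:** The network's bore position was about 7 mm off the picture, so I used the tower's corners instead. Moment readings were noisy by about 0.03–0.04 N m, and between turns they fell to zero until the stop was reached.

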